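# Shut the sliding lid of the garlic box past its spring catch

### The arm

A 7-joint arm with a two-finger parallel gripper is mounted at the origin on a cart in front of the work surface, level with it; the furniture and walls round the work are solid. World frame = base frame: x ahead of the robot, y to its left, z up, the work surface at z = 0. Lengths are in m, angles in rad, forces in N, time in s.
With the tool pointing down it reaches from about 0.4 to 0.9 m from the base axis. Payload 5.5 kg.
Tool frame: the origin (TCP) lies midway between the tips of the shut fingers; the grasp point (between the pads) lies 19 mm behind it; x points along the fingers, y is the direction in which the jaws open and shut, and the axes are right-handed (so a half turn about x gives the same grasp; the last joint's range is limited). The gripper opens to 85 mm and grips with 20 to 120 N. Pads are 22 mm wide; open, the fingers measure 114 mm over their backs; the gripper's body (76 mm by 85 mm) begins 54 mm behind the grasp point. The pads swing forward as they close: fully open they stand 13 mm farther back than shut.
Start: joints at [1.516, 0.501, -0.427, 1.55, 0.221, 1.138, -0.21], TCP at [0.203, -0.617, 0.231] pointing down, gripper open.
Joint ranges: [-2.88, 2.88], [-0.31, 2.03], [-1.54, 1.56], [0.2, 2.42], [-1.41, 4.55], [0.19, 2.02], [-2.57, 2.57]. Speed limits (rad/s): [2.57, 2.57, 3.14, 3.14, 3.14, 3.14, 3.14].

### API

Orientations are given as a unit quaternion [w, x, y, z].
In Python, from workcell import bot gives the robot as it stands.
- The arm moves only by the tool send_rows, never from a script. Its argument "motion" is text: rows parted by semicolons, each of 5 numbers parted by spaces: the finger opening in mm, from 0 to 85.4, then the shift along the tool's x, y, z in mm, then the turn about the tool's x in degrees. In form: claw x y z roll; .... A call has 1 to 12 rows; each row is the pose to reach, as a shift and turn from the pose commanded when the call began, along the tool's axes at that moment; what a row does not reach only later rows make up. A row lasts 1/12 s, in which the tool goes at most 41.7 mm and 7.16 degrees, less where a joint would pass 70% of its speed; a pose out of reach is approached as far as the arm can. A call with a gripper value outside its range is refused whole. The fingers move at their own pace and stop on an object; the grip force is fixed at half the most. Time passes only in rows, so rows that repeat a pose let the fingers close. It gives the time, the measured TCP pose, the force and the opening at its end, in the units of the state.
- bot.observe(): the state, without advancing time (a new reading comes with each control period).
- bot.get_image(name): name is "scene" or "top" or "wrist"; returns the picture (384x512x3 uint8, red, green, blue); there is no depth.
- bot.camera_info(name): a dict with "K" (3x3 intrinsics, pixels), "cam_to_world" (4x4, takes a point from camera to world coordinates). Camera axes: x right, y down, z forward; pixel columns grow to the right and rows downward; lengths in m; the calibration is good to about 2 mm. The wrist camera is an equidistant fisheye: a pixel r from the principal point sees the ray r / f radians off the axis. A picture is of the moment at which its call begins: read the wrist's pose just before it. camera_info takes no time and is no camera call; for the wrist camera it gives the pose at the moment of the call.
- bot.close_job(): hands the job in, once; it reports no verdict.
The state is a dict: "time_s": time; "joints": joint angles; "dq": joint speeds; "joint_torque": joint torques, N m; "tool_pos": TCP position; "ee_rot": TCP orientation; "ft_force": force on the tool from outside, world axes, zero at the start; "wrist_torque": the same for the moment, N m; "grip_width": finger opening in m.
Only numpy, scipy, OpenCV 4.12 (cv2) and the standard library are available. Lean on these libraries where they do the work, as an engineer would, in place of code of your own. Each camera call takes 0.05 s, during which the arm holds its last target.

### The job

Shut the two-bin wooden box over the garlic: press down the ribbed metal spring bar along its front and, while you hold it down, push the lid to the right past the brass catch tooth until it is fully home. Then let go, so that the bar springs up and the tooth locks the lid shut. Only press and push: do not pick anything up, and leave the garlic and the things around the box where they are.

Things in the scene. Friction and masses are not known exactly. Their poses are not given: they have to be found in the camera images.
- storage_box: Light wooden box with two open bins side by side, fixed to the table; 310 mm long (its y axis), 75 mm high, origin on the table under its middle. Bin walls x = -51 to +69 mm; in front of them (the -x side, towards the robot) is a 47 mm high housing, x = -119 to -51 mm, that carries the spring bar. +y is the robot's left at yaw 0; z up. The garlic lies in the right-hand (-y) bin; the left bin is empty and the lid stands over it at the start.
- catch_bar (a joint): How far the spring bar is pressed down, in m: 0 up, 0.012 bottomed. The ribbed metal bar is 300 mm long (box y -150 to +150 mm) and 58 mm wide (box x -114 to -56 mm), its top 60 mm above the table when up; it moves straight down as a whole wherever it is pressed. It takes about 2.5 N to start it and 7.5 N to bottom it. The catch tooth clears the lid when the bar is down by 6 mm or more (9 mm is comfortable) and springs back up when let go.
- bar_top (a point): Point on the bar's top, in the middle of its length and of the ribbed 44 mm wide front strip that is free for a fingertip along its whole length (box x -92 mm, y 0); it sinks with the bar.
- tooth (a point): Top of the brass catch tooth on the bar's rear strip (box x -63, y 0 mm), 10 mm (x) by 12 mm (y), standing 9 mm above the bar. Keep fingertips in front of it (box x below -70 mm).
- lid (a joint): Slide of the lid in m: 0 fully open (over the left bin, as at the start up to 0.003), 0.153 fully shut over the right bin; it grows as the lid moves along the box's -y axis (to the robot's right). Needs about 2 N. Two brass lugs hang from the lid's front edge, 117 mm apart: with the bar up the tooth stops the first lug after about 4 mm, stops the second if the bar comes up half way, and, when the lid is shut, stands behind the second and locks it (about 4 mm of play).
- push_face (a point): Middle of the flat upright left (+y) end face of the dark block on the lid, where a fingertip pushes; it moves with the lid. The face looks along the box's +y, reaches from 71 to 88 mm above the table (11 mm above the bar at rest) and overhangs the whole front strip of the bar, box x -110 to -56 mm. The block runs 92 mm on from it towards -y. With the lid open the face stands at box y +96 mm, shut at -57 mm.
- garlic_a: Garlic bulb, 56 mm, loose in the right-hand bin; origin under it.
- garlic_b: Garlic bulb, 60 mm, loose in the right-hand bin; origin under it.
- cup: White ribbed cup, 66 mm wide, 63 mm high, standing on the table to the right of the box; origin under it. Leave alone.
- jar: Glass jar with a dark lid, 65 mm wide, 86 mm high, standing to the right of the box; origin under it. Leave alone.
- amber_bottle: Brown bottle with a black cap, 41 mm wide, 119 mm high, standing farther right; origin under it. Leave alone.
Things that resemble listed ones, but are neither listed nor needed, are in the scene too. Leave any orange or red look-alike of the garlic_b alone.

How it is judged:
On the way, in this order (a step that is already met when the one before it is completed fails the run):
1. the bar is pressed down while the lid still stands open (value of joint catch_bar above 0.006 m and value of joint lid below 0.02 m), for 0.1 s.
2. the lid slides across the middle with the bar held down (value of joint catch_bar above 0.005 m and value of joint lid between 0.06 and 0.125 m), for 0.1 s.
At the end, for the whole second after the job is handed in: The lid is fully shut (within the catch's play, 5.5 mm) with the bar sprung back up (within 2 mm), so that the tooth locks the lid; both garlic bulbs lie in the right-hand bin (value of joint lid above 0.1475 m and value of joint catch_bar below 0.002 m and height (world z) of each of garlic_a, garlic_b below 0.03 m and y of each of garlic_a, garlic_b in the frame of storage_box below 0 m and linear speed of each of garlic_a, garlic_b below 0.03 m/s); the robot touches nothing.
It fails at once if a garlic bulb is lifted or moved by more than 30 mm (distance of any of garlic_a, garlic_b from where it was at the start of the episode above 0.03 m).
It fails at once if a bystander (cup, jar, brown bottle) is moved by more than 30 mm or lifted (distance of any of cup, jar, amber_bottle from where it was at the start of the episode above 0.03 m).
It also fails if it takes over 38 s, if anything falls off the work surface, if the arm or the gripper's body presses on something with over 40 N, if the wrist force passes 120 N, or if a joint passes its speed limit or range.

## Working session

There is one attempt and no reset: what is moved stays moved. The work goes in short steps, Python scripts to look and compute and a tool call to move; the robot and the scene stay as the last step left them, time stands still between calls to the robot, and variables do not carry over. Pictures are saved under pics/ and viewed, and the job is handed in when it is done.

Besides the shell and the picture viewer there is one more tool, called after "Call:" by a JSON object that holds its "api" and its "payload". send_rows: Moves the arm, as the interface text tells. Its arguments: {"type":"object","properties":{"motion":{"type":"string"}},"required":["motion"]}

```bash
mkdir -p pics; ls
python3 - <<'E'
from workcell import bot
import cv2,numpy as np
s=bot.observe();print({k:np.round(v,4).tolist() for k,v in s.items()})
for n in ("scene","top"):
    c=bot.camera_info(n);print(n,np.round(c["K"],1).tolist(),np.round(c["cam_to_world"],4).tolist())
    im=bot.get_image(n);cv2.imwrite(f"pics/{n}0.png",im[:,:,::-1])
E
```

```text
pics
{'time_s': 0.0, 'joints': [1.5162, 0.5018, -0.4268, 1.5514, 0.2208, 1.1383, -0.2103], 'dq': [0.001, 0.0007, -0.0007, -0.0012, 0.0017, 0.0017, -0.0003], 'joint_torque': [0.0003, -56.9524, -5.8162, -28.0935, 0.0107, 0.0119, 0.0], 'tool_pos': [0.2028, -0.6168, 0.2303], 'ee_rot': [-0.1112, -0.6981, -0.1125, 0.6983], 'ft_force': [0.5453, -0.3974, -0.1313], 'wrist_torque': [0.0302, 0.0405, -0.0545], 'grip_width': 0.0854}
scene [[365.1, 0.0, 253.3], [0.0, 365.1, 189.2], [0.0, 0.0, 1.0]] [[-0.7937, -0.2411, 0.5585, -0.0397], [-0.608, 0.3461, -0.7145, 0.6303], [-0.021, -0.9067, -0.4213, 0.5108], [0.0, 0.0, 0.0, 1.0]]
top [[364.2, 0.0, 258.8], [0.0, 364.2, 192.1], [0.0, 0.0, 1.0]] [[0.002, -0.9863, 0.1651, 0.3784], [-0.9999, -0.0045, -0.015, -0.0663], [0.0155, -0.1651, -0.9862, 0.968], [0.0, 0.0, 0.0, 1.0]]
```

View pics/scene0.png

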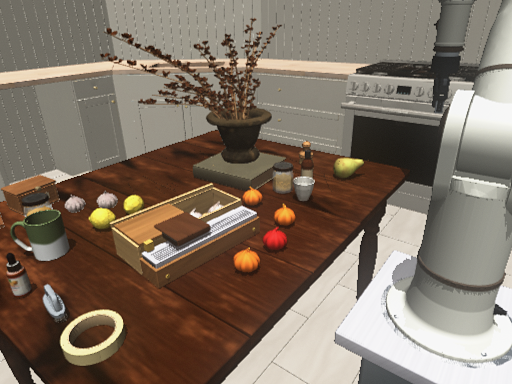

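View pics/top0.png

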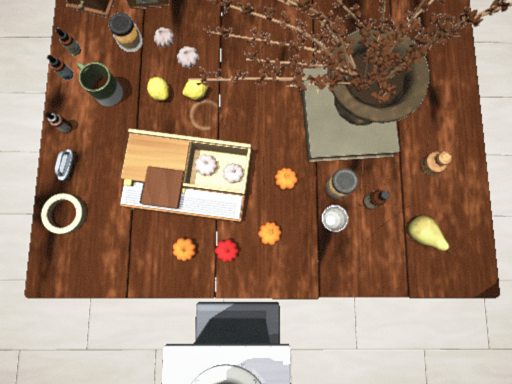

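The scene shows the box with its spring bar facing the robot. In the top view it runs from about (122,130) to (250,220), with the dark block at (163,187) and the garlic at (205,164) and (233,173). The pumpkins and tomato in front of it, the cup, jar and bottle at the right, and the loose garlic at the rear left are look-alikes or bystanders. I'll zoom in to measure.

Run:
```python
import cv2
im=cv2.imread("pics/top0.png")[120:230,110:260];cv2.imwrite("pics/topc.png",cv2.resize(im,None,fx=5,fy=5,interpolation=cv2.INTER_CUBIC))
im=cv2.imread("pics/scene0.png")[180:285,105:265];cv2.imwrite("pics/scenec.png",cv2.resize(im,None,fx=5,fy=5,interpolation=cv2.INTER_CUBIC))
```

```text
(no output)
```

View pics/topc.png

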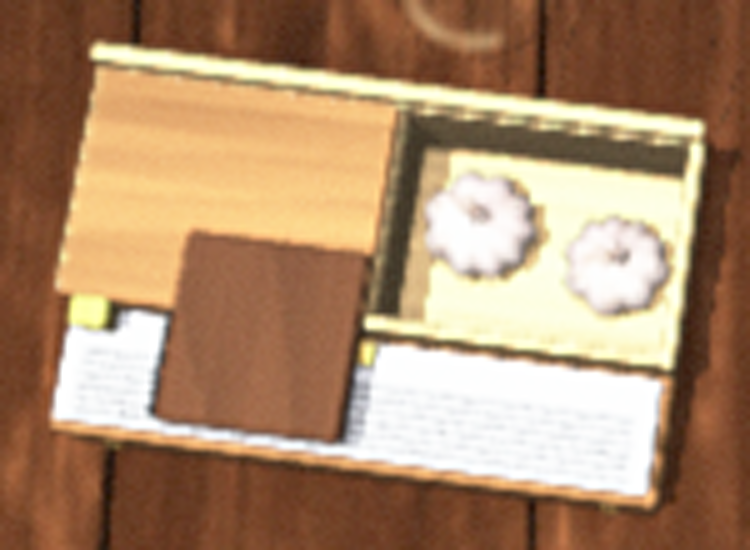

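View pics/scenec.png

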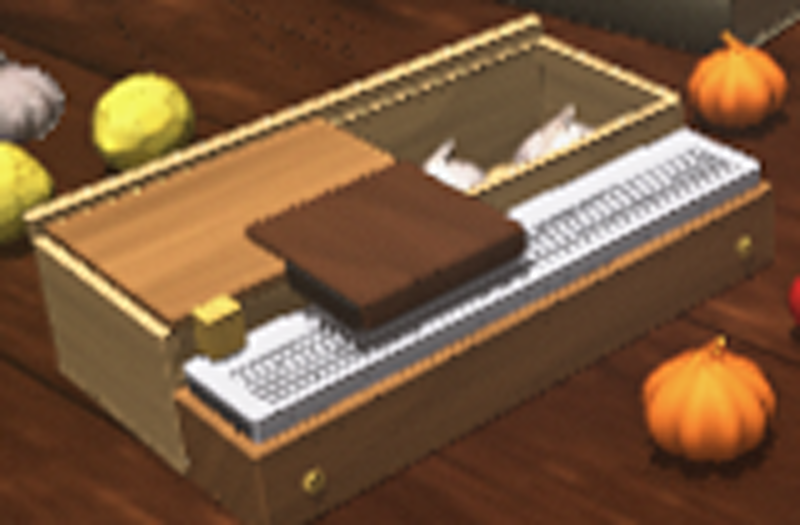

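```bash
cat > h.py <<'E'
import numpy as np,cv2
from scipy.optimize import least_squares
from workcell import bot
def proj(n,P):
    c=bot.camera_info(n);T=np.linalg.inv(np.array(c["cam_to_world"]));K=np.array(c["K"])
    p=(T[:3,:3]@P.T).T+T[:3,3];q=(K@p.T).T;return q[:,:2]/q[:,2:]
def b2w(p,pose):
    x,y,a=pose;c,s=np.cos(a),np.sin(a);p=np.atleast_2d(p)
    return np.c_[x+c*p[:,0]-s*p[:,1],y+s*p[:,0]+c*p[:,1],p[:,2]]
E
python3 - <<'E'
from h import *
top=[((-119,155,47),(53,430)),((-119,-155,47),(655,507)),((69,155,75),(95,45)),((69,-155,75),(703,123)),((-110,96,88),(153,415)),((-110,4,88),(338,441)),((-51,-155,75),(672,370))]
sc=[((-119,155,47),(260,455)),((-119,-155,47),(770,185)),((69,155,75),(28,213)),((69,-155,75),(537,17)),((-110,96,88),(362,325)),((-114,150,60),(258,438)),((-114,-150,60),(760,170))]
def mk(l,o):
    return np.array([a for a,_ in l])/1e3,(np.array([b for _,b in l])+.5)/5-.5+np.array(o)
A,a=mk(top,(110,120));B,b=mk(sc,(105,180))
f=lambda p:np.r_[(proj("top",b2w(A,p))-a).ravel(),(proj("scene",b2w(B,p))-b).ravel()]
ft=lambda p:(proj("top",b2w(A,p))-a).ravel()
fs=lambda p:(proj("scene",b2w(B,p))-b).ravel()
for g in (f,ft,fs):
    r=least_squares(g,[.5,.1,0.],loss="soft_l1");print(r.x,np.round(g(r.x).reshape(-1,2),1).tolist())
E
```

```text
[ 0.59692012  0.10488168 -0.11691804] [[-0.8, -0.2], [0.3, -0.9], [0.3, 2.6], [-0.3, 1.5], [-2.1, -0.1], [-1.5, -0.8], [-0.0, -1.7], [0.0, 0.0], [1.3, -0.7], [1.0, 5.0], [0.5, 3.3], [-1.2, -4.2], [0.3, -3.9], [0.5, -2.0]]
[ 0.59632331  0.10350052 -0.11910841] [[-0.3, -0.1], [0.7, -0.5], [0.9, 2.7], [0.3, 1.9], [-1.6, 0.0], [-1.0, -0.5], [0.5, -1.3]]
[ 0.594346    0.10889214 -0.11055152] [[-0.2, 1.5], [1.1, -0.0], [0.1, 6.3], [-0.2, 3.9], [-1.4, -3.0], [0.2, -2.4], [0.3, -1.4]]
```

Run:
```python
from h import *
top=[((-119,155,47),(53,430)),((-119,-155,47),(655,507)),((-110,96,88),(153,415)),((-110,4,88),(338,441)),((-51,-155,75),(672,370)),((69,155,75),(95,45)),((69,-155,75),(703,123))]
sc=[((-119,155,47),(260,455)),((-119,-155,47),(770,185)),((-110,96,88),(362,325)),((-114,150,60),(258,438)),((-114,-150,60),(760,170)),((69,155,75),(28,213)),((69,-155,75),(537,17))]
def mk(l,o):
    return np.array([a for a,_ in l])/1e3,(np.array([b for _,b in l])+.5)/5-.5+np.array(o)
A,a=mk(top,(110,120));B,b=mk(sc,(105,180))
ft=lambda p:(proj("top",b2w(A,p))-a)
fs=lambda p:(proj("scene",b2w(B,p))-b)
f=lambda p:np.r_[ft(p)[:5].ravel(),fs(p)[:5].ravel()]
r=least_squares(f,[.5,.1,0.],loss="soft_l1",f_scale=.5);p=r.x
print(p,np.round(ft(p),1).tolist(),np.round(fs(p),1).tolist())
for n,o,w in(("top",(110,120),(150,110)),("scene",(105,180),(160,105))):
    im=cv2.imread(f"pics/{n}0.png")[o[1]:o[1]+w[1],o[0]:o[0]+w[0]];im=cv2.resize(im,None,fx=5,fy=5,interpolation=cv2.INTER_CUBIC)
    def poly(x0,x1,y0,y1,z,col):
        P=np.array([(x0,y0,z),(x1,y0,z),(x1,y1,z),(x0,y1,z)])/1e3
        q=(proj(n,b2w(P,p))-o+.5)*5
        cv2.polylines(im,[q.astype(int)],True,col,1)
    poly(-119,-51,-155,155,47,(0,255,0));poly(-51,69,-155,155,75,(255,0,0));poly(-114,-56,-150,150,60,(255,0,255));poly(-110,-56,4,96,88,(0,255,255));poly(-68,-58,-6,6,69,(255,255,0))
    cv2.imwrite(f"pics/ov_{n}.png",im)
```

```text
[ 0.59533763  0.10434806 -0.1237064 ] [[-0.8, -0.0], [0.1, 0.1], [-2.2, 0.2], [-1.6, -0.2], [-0.0, -0.6], [0.7, 2.8], [0.0, 2.5]] [[0.1, 0.1], [2.0, -0.4], [-1.0, -4.0], [0.5, -3.8], [1.2, -1.7], [1.6, 4.9], [1.4, 3.4]]
```

View pics/ov_top.png

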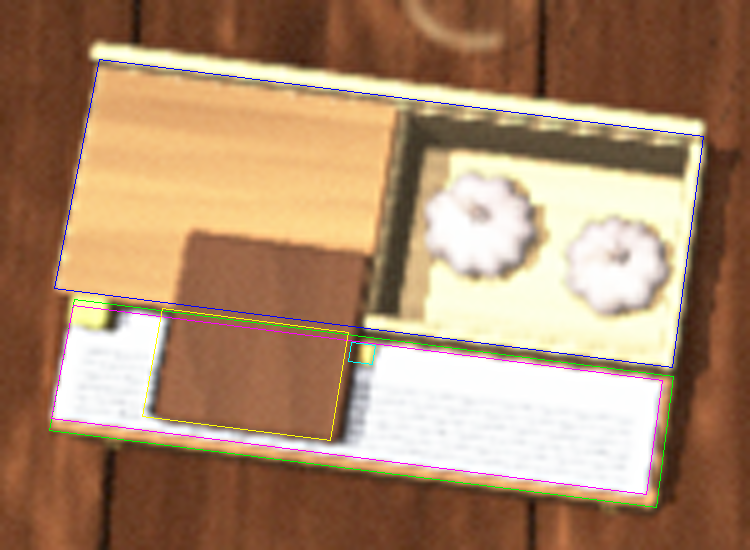

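View pics/ov_scene.png

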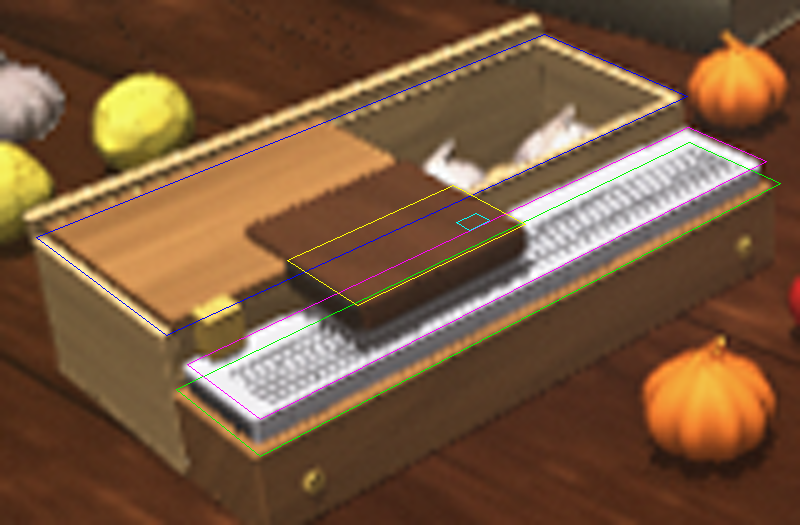

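The top overlay matches the housing, bar and tooth. In the scene view the bar's near corner is at crop (260,418), which is where the magenta corner falls; my earlier click there was on the bar's lower edge. The block at (163,187) is the lid block. I'll use pose ≈ (0.595, 0.104, yaw −0.124) and plan the approach.

```bash
cat >> h.py <<'E'
from scipy.spatial.transform import Rotation as Ro
POSE=(.5953,.1043,-.1237)
def R_of(s): 
    q=np.array(s["ee_rot"]);return Ro.from_quat([q[1],q[2],q[3],q[0]]).as_matrix()
def shift(target,s,R=None):
    R=R_of(s) if R is None else R
    return np.round(1e3*R.T@(np.array(target)-s["tool_pos"]),1)
def roll(s,pose=None,):
    R=R_of(s);yb=b2w([[0,1,0]],(0,0,(pose or POSE)[2]))[0]
    a=np.degrees(np.arctan2(R[:,2]@yb,R[:,1]@yb));return a,a-180*np.sign(a)
E
python3 - <<'E'
from h import *
s=bot.observe();print(np.round(R_of(s),3).tolist(),roll(s))
t=b2w([[-.092,.127,.0]],POSE)[0];print(t)
for w in ([.45,-.35,.22],[t[0],t[1],.16]):print(w,shift(w,s))
E
```

```text
[[-0.001, 0.313, -0.95], [0.002, -0.95, -0.313], [-1.0, -0.002, -0.0]] (np.float64(-154.7007419447873), np.float64(25.299258055212704))
[0.51967285 0.24168098 0.        ]
[0.45, -0.35, 0.22] [  10.7 -176.3 -318.2]
[np.float64(0.5196728466261622), np.float64(0.24168098002478366), 0.16] [  71.6 -716.4 -569.3]
```

Call:
{"api": "send_rows", "payload": {"motion": "0 10 -176 -318 25; 0 10 -176 -318 25; 0 10 -176 -318 25; 0 10 -176 -318 25; 0 10 -176 -318 25; 0 10 -176 -318 25; 0 10 -176 -318 25; 0 10 -176 -318 25; 0 10 -716 -569 25; 0 10 -716 -569 25; 0 10 -716 -569 25; 0 10 -716 -569 25"}}

```text
time_s: 1.1
tool_pos: [0.4536, -0.206, 0.2216]
ee_rot: [0.042, -0.706, 0.042, 0.706]
ft_force: [1.5, -0.4, 0.7]
grip_width: -0.0002
```

Run:
```python
from h import *
s=bot.observe();print(s["time_s"],s["tool_pos"],s["joints"],s["grip_width"],s["ft_force"],roll(s))
t=b2w([[-.092,.127,.0]],POSE)[0]
print(shift([t[0],t[1],.16],s))
```

```text
1.1 [ 0.45359676 -0.20599333  0.22155789] [ 0.85264949  0.25143994 -0.55256214  1.93121224  0.15562946  1.00133203
 -1.45938782] -0.00019976130054506774 [ 1.4928026  -0.35204929  0.71322852] (np.float64(-179.69432100307404), np.float64(0.30567899692596257))
[  61.6 -452.3  -12.8]
```

Call:
{"api": "send_rows", "payload": {"motion": "0 20 -400 -13 0; 0 20 -400 -13 0; 0 20 -400 -13 0; 0 20 -400 -13 0; 0 20 -400 -13 0; 0 20 -400 -13 0; 0 20 -400 -13 0; 0 20 -400 -13 0; 0 20 -400 -13 0; 0 20 -400 -13 0; 0 20 -400 -13 0; 0 20 -400 -13 0"}}

```text
time_s: 2.1
tool_pos: [0.5132, 0.1896, 0.2014]
ee_rot: [0.041, -0.705, 0.04, 0.706]
ft_force: [-0.3, -0.0, -0.6]
grip_width: 0.0
```

Run:
```python
from h import *
s=bot.observe();print(s["time_s"],s["tool_pos"],s["joints"],s["ft_force"],roll(s))
t=b2w([[-.092,.127,.0]],POSE)[0]
print(shift([t[0],t[1],.09],s))
c=bot.camera_info("wrist");print(np.round(c["K"],1).tolist(),np.round(c["cam_to_world"],3).tolist())
for n in("wrist","scene","top"):cv2.imwrite(f"pics/{n}1.png",bot.get_image(n)[:,:,::-1])
```

```text
2.1 [0.51321957 0.18963691 0.20139924] [ 0.16959605  0.40468815 -0.71286958  1.83357497  0.3061313   1.01704624
 -2.35176636] [-0.27898953 -0.00612153 -0.61970465] (np.float64(-179.452038482136), np.float64(0.547961517863996))
[111.4 -52.4  -0.6]
[[297.3, 0.0, 250.4], [0.0, 297.3, 188.5], [0.0, 0.0, 1.0]] [[-0.114, -0.948, -0.299, 0.59], [-0.994, 0.108, 0.035, 0.181], [-0.001, 0.301, -0.954, 0.344], [0.0, 0.0, 0.0, 1.0]]
```

View pics/wrist1.png

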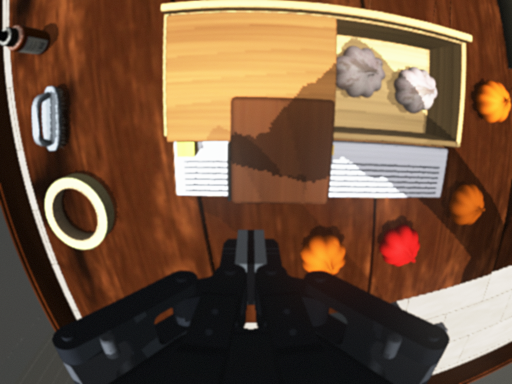

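View pics/scene1.png

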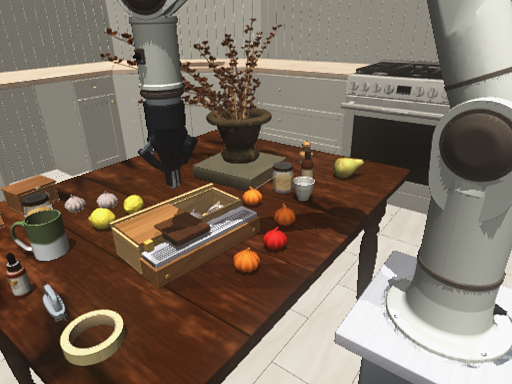

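```bash
cat >> h.py <<'E'
def fish(P,c):
    T=np.linalg.inv(np.array(c["cam_to_world"]));K=np.array(c["K"]);p=(T[:3,:3]@P.T).T+T[:3,3]
    r=np.hypot(p[:,0],p[:,1]);th=np.arctan2(r,p[:,2])
    return np.c_[K[0,2]+K[0,0]*th*p[:,0]/r,K[1,2]+K[0,0]*th*p[:,1]/r]
def ov(n,im,poses,lid=0,bar=0):
    im=cv2.resize(im,None,fx=1.5,fy=1.5,interpolation=cv2.INTER_CUBIC);c=bot.camera_info(n)
    for x0,x1,y0,y1,z,col in((-119,-51,-155,155,47,(0,255,0)),(-51,69,-155,155,75,(255,0,0)),(-114,-56,-150,150,60-bar,(255,0,255)),(-110,-56,4-lid,96-lid,88,(0,255,255)),(-68,-58,-6,6,69-bar,(255,255,0))):
        a=[(x0,y0),(x1,y0),(x1,y1),(x0,y1),(x0,y0)]
        P=np.array([(*((1-t)*np.array(a[i])+t*np.array(a[i+1])),z) for i in range(4) for t in np.linspace(0,1,10)])/1e3
        q=fish(b2w(P,poses),c) if n=="wrist" else proj(n,b2w(P,poses))
        cv2.polylines(im,[((q+.5)*1.5).astype(int)],True,col,1)
    return im
E
python3 - <<'E'
from h import *
cv2.imwrite("pics/w1ov.png",ov("wrist",cv2.imread("pics/wrist1.png"),POSE))
E
```

```text
(no output)
```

View pics/w1ov.png

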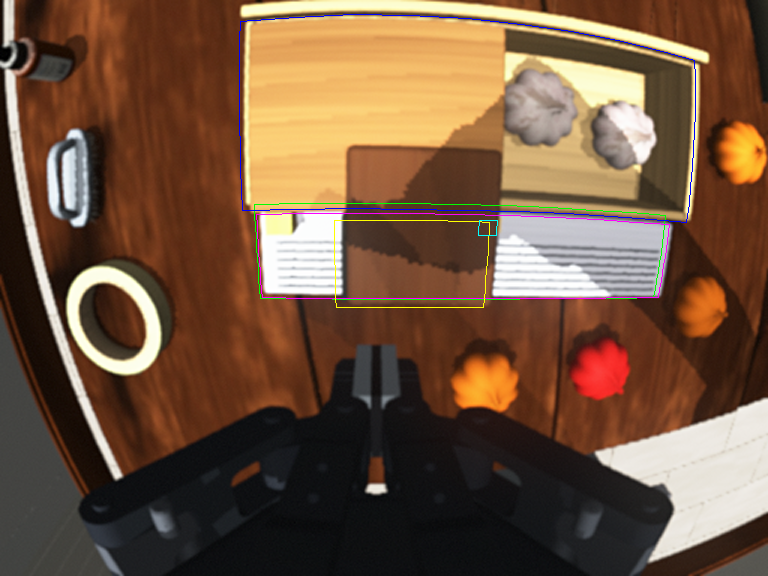

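The wrist view matches the box outlines within about 2 px. The block's left edge is at x≈345 against 335 predicted, so the push face is a little further right (y≈+90). There is still room for the finger left of it, in front of the brass lug.

Call:
{"api": "send_rows", "payload": {"motion": "0 20 -52 0 0; 0 50 -52 0 0; 0 80 -52 0 0; 0 110 -52 0 0; 0 115 -52 0 0; 0 115 -52 0 0; 0 115 -52 0 0"}}

```text
time_s: 2.83
tool_pos: [0.5211, 0.2383, 0.0879]
ee_rot: [-0.042, 0.706, -0.043, -0.706]
ft_force: [-0.6, -0.4, 0.5]
grip_width: -0.0002
```

```bash
cat > st.py <<'E'
from h import *
s=bot.observe();x,y,a=POSE;d=s["tool_pos"][:2]-np.array([x,y]);c,sn=np.cos(a),np.sin(a)
print("t",round(s["time_s"],2),"box xy mm",np.round(1e3*np.array([c*d[0]+sn*d[1],-sn*d[0]+c*d[1]]),1),"z",round(s["tool_pos"][2]*1e3,1),"F",np.round(s["ft_force"],1),"j7",s["joints"][6],roll(s)[1],np.round(R_of(s),3).tolist())
E
cat > look.py <<'E'
import sys
from h import *
k=sys.argv[1]
for n in sys.argv[2:]:
    cv2.imwrite(f"pics/{n}{k}.png",cv2.resize(bot.get_image(n)[:,:,::-1],None,fx=1.5,fy=1.5))
E
python3 st.py; python3 look.py 2 wrist scene
```

```text
t 2.83 box xy mm [-90.2 123.8] z 87.9 F [-0.6 -0.4  0.5] j7 -2.52580531365006 0.19916944744068132 [[0.001, -0.12, -0.993], [-0.0, -0.993, 0.12], [-1.0, 0.0, -0.001]]
```

View pics/wrist2.png

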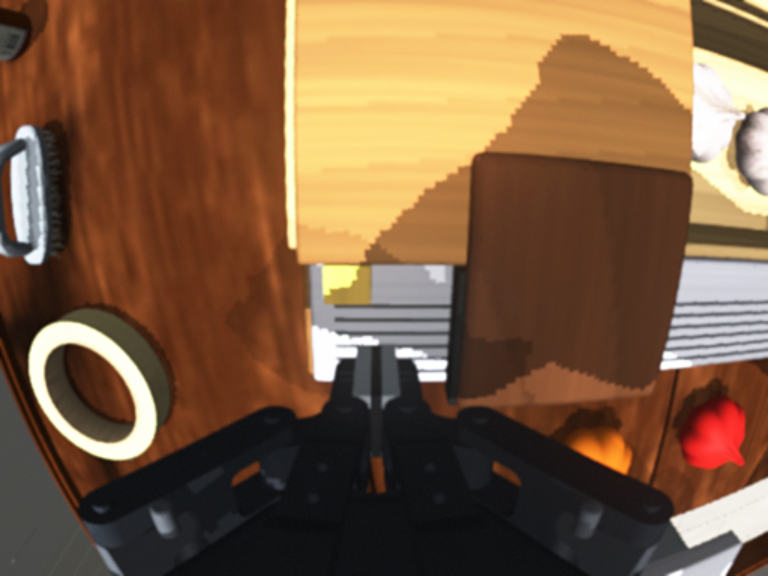

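View pics/scene2.png

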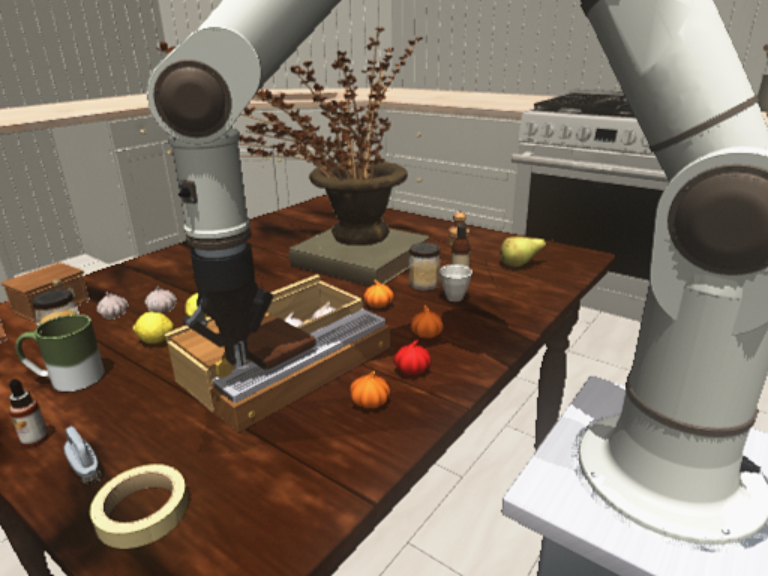

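Tip is over the bar's ribbed strip at box (−90,124), left of the block. Joint 7 is near its limit, so I'll test a small roll.

Call:
{"api": "send_rows", "payload": {"motion": "0 0 8 0 0; 0 0 8 0 1.5; 0 0 8 0 1.5"}}

```text
time_s: 3.18
tool_pos: [0.5201, 0.2302, 0.088]
ee_rot: [-0.052, 0.706, -0.052, -0.705]
ft_force: [0.5, 0.3, -0.1]
grip_width: 0.0
```

```bash
python3 st.py
```

```text
t 3.18 box xy mm [-90.2 115.7] z 88.0 F [ 0.5  0.3 -0.1] j7 -2.528065710737357 -1.4092874214202595 [[0.002, -0.148, -0.989], [-0.0, -0.989, 0.148], [-1.0, -0.0, -0.002]]
```

Positive roll drives joint 7 toward its limit, so I roll the other way by 5° and press down to about 10 mm of bar travel.

Call:
{"api": "send_rows", "payload": {"motion": "0 0 0 -1 -5; 0 10 0 -1 -5; 0 20 0 -1 -5; 0 26 0 -1 -5; 0 30 0 -1 -5; 0 34 0 -1 -5; 0 36 0 -1 -5; 0 38 0 -1 -5; 0 38 0 -1 -5; 0 38 0 -1 -5"}}

```text
time_s: 4.02
tool_pos: [0.5197, 0.2306, 0.0489]
ee_rot: [0.02, -0.706, 0.021, 0.707]
ft_force: [-2.1, -2.8, 7.1]
grip_width: 0.0002
```

```bash
python3 st.py;python3 look.py 3 wrist scene
```

```text
t 4.02 box xy mm [-90.6 116.1] z 48.9 F [-2.1 -2.8  7.1] j7 -2.481925845479904 3.7602011586713218 [[-0.001, -0.058, -0.998], [-0.001, -0.998, 0.058], [-1.0, 0.001, 0.001]]
```

View pics/wrist3.png

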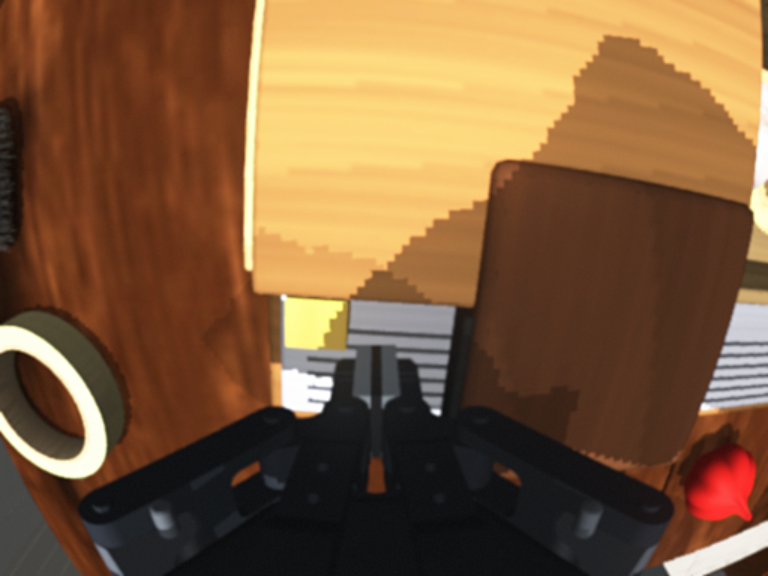

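View pics/scene3.png

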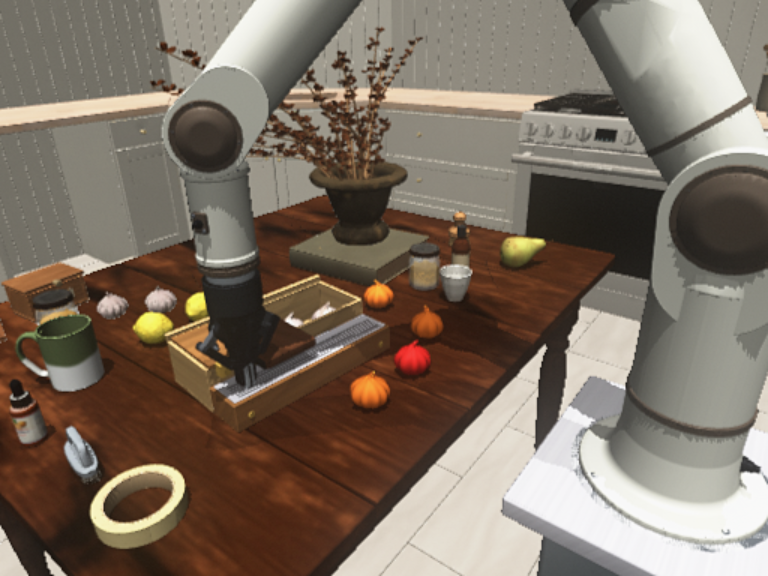

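The bar is essentially bottomed at 7.1 N and the tip is in front of the lug. Next is a slow first push with a force check.

Call:
{"api": "send_rows", "payload": {"motion": "0 0 8 0.5 0; 0 0 14 1 0; 0 0 20 1.3 0; 0 0 25 1.6 0; 0 0 30 2 0; 0 0 35 2.3 0; 0 0 40 2.6 0; 0 0 40 2.6 0"}}

```text
time_s: 4.78
tool_pos: [0.5164, 0.1942, 0.0501]
ee_rot: [-0.022, 0.708, -0.018, -0.706]
ft_force: [-0.9, 3.0, 7.3]
grip_width: -0.0001
```

```bash
python3 st.py;python3 look.py 4 wrist
```

```text
t 4.78 box xy mm [-89.3  79.4] z 50.1 F [-0.9  3.   7.3] j7 -2.4255362771169278 3.835473032672212 [[0.003, -0.057, -0.998], [0.004, -0.998, 0.057], [-1.0, -0.005, -0.003]]
```

View pics/wrist4.png

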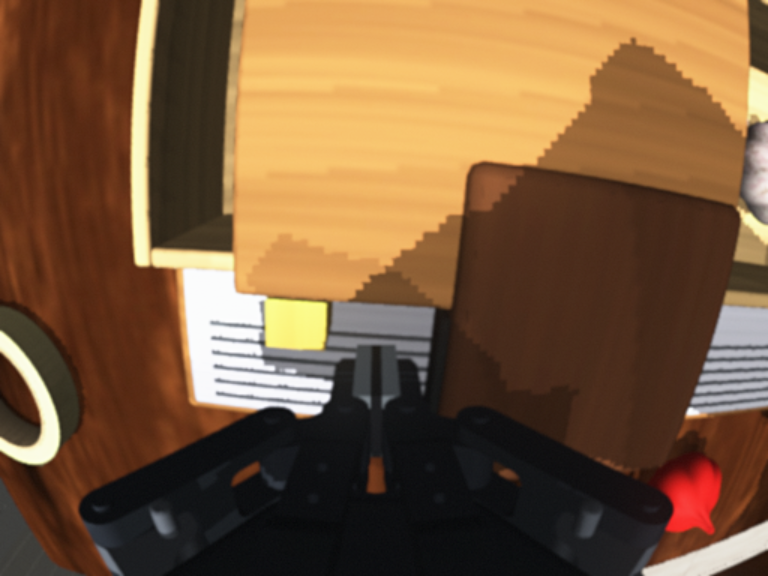

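The lid slides: its left edge has moved well off the left wall and the bar is still held at 7 N. I'll continue.

Call:
{"api": "send_rows", "payload": {"motion": "0 1 8 0.5 0; 0 1 16 1 0; 0 1 24 1.6 0; 0 1 32 2.1 0; 0 1 40 2.6 0; 0 1 48 3.1 0; 0 1 56 3.7 0; 0 1 64 4.2 0; 0 1 72 4.7 0; 0 1 80 5.2 0; 0 1 88 5.8 0; 0 1 88 5.8 0"}}

```text
time_s: 5.83
tool_pos: [0.506, 0.1054, 0.049]
ee_rot: [-0.021, 0.708, -0.019, -0.706]
ft_force: [-0.1, 1.7, 7.4]
grip_width: 0.0
```

```bash
python3 st.py;python3 look.py 5 wrist scene
```

```text
t 5.83 box xy mm [-88.7  -9.9] z 49.0 F [-0.1  1.7  7.4] j7 -2.283236381735433 3.7847650212254678 [[0.003, -0.058, -0.998], [0.003, -0.998, 0.058], [-1.0, -0.003, -0.003]]
```

View pics/wrist5.png

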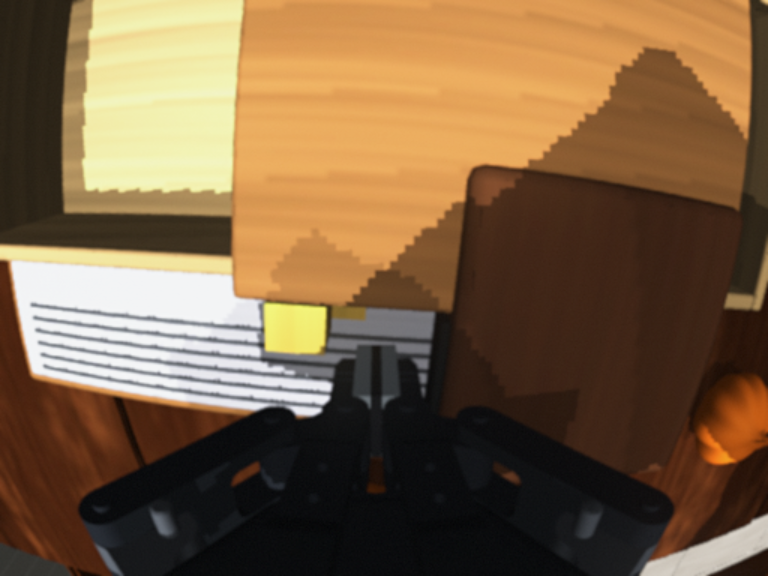

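View pics/scene5.png

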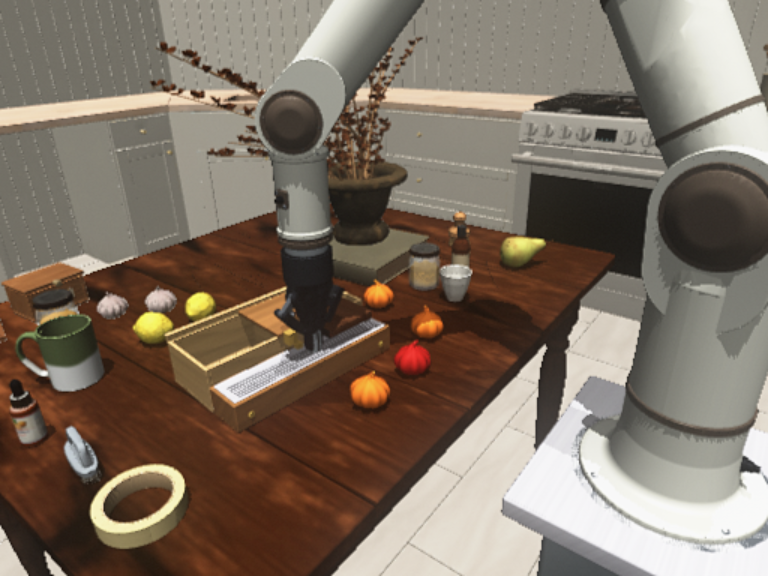

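The second lug, at (295,328), is about to pass the tooth at (350,313). About 30 mm remain.

Call:
{"api": "send_rows", "payload": {"motion": "0 0 6 0.3 0; 0 0 12 0.7 0; 0 0 17 1.1 0; 0 0 21 1.3 0; 0 0 24 1.5 0; 0 0 26 1.6 0; 0 0 26 1.6 0"}}

```text
time_s: 6.52
tool_pos: [0.5031, 0.081, 0.049]
ee_rot: [-0.021, 0.708, -0.019, -0.706]
ft_force: [0.0, 5.6, 7.0]
grip_width: 0.0001
```

```bash
python3 st.py
```

```text
t 6.52 box xy mm [-88.7 -34.6] z 49.0 F [0.  5.6 7. ] j7 -2.2365933651987078 3.857355272295308 [[0.004, -0.056, -0.998], [0.004, -0.998, 0.056], [-1.0, -0.004, -0.004]]
```

Call:
{"api": "send_rows", "payload": {"motion": "0 0 2 0.1 0; 0 0 4 0.2 0; 0 0 4 0.2 0"}}

```text
time_s: 6.77
tool_pos: [0.5026, 0.0772, 0.049]
ee_rot: [-0.021, 0.708, -0.018, -0.706]
ft_force: [0.2, 6.0, 8.0]
grip_width: 0.0001
```

```bash
python3 st.py;python3 look.py 6 wrist
```

```text
t 6.77 box xy mm [-88.6 -38.3] z 49.0 F [0.2 6.  8. ] j7 -2.2291004639338325 3.8801479301062614 [[0.004, -0.056, -0.998], [0.004, -0.998, 0.056], [-1.0, -0.004, -0.004]]
```

View pics/wrist6.png

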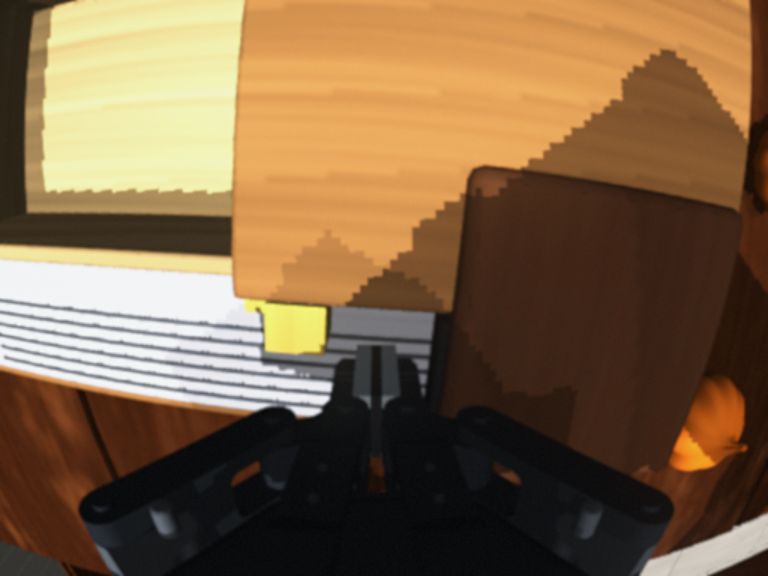

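The tooth now shows behind the lug, at (252,306). I'll push gently until the force shows a hard stop.

Call:
{"api": "send_rows", "payload": {"motion": "0 0 2 0.1 0; 0 0 4 0.2 0; 0 0 4 0.2 0"}}

```text
time_s: 7.07
tool_pos: [0.5023, 0.0744, 0.0491]
ee_rot: [-0.022, 0.708, -0.018, -0.705]
ft_force: [0.0, 9.2, 7.1]
grip_width: 0.0004
```

```bash
python3 st.py
```

```text
t 7.07 box xy mm [-88.6 -41.1] z 49.1 F [0.  9.2 7.1] j7 -2.221680469549892 3.917463845260528 [[0.004, -0.055, -0.998], [0.005, -0.998, 0.055], [-1.0, -0.006, -0.004]]
```

Call:
{"api": "send_rows", "payload": {"motion": "0 0 2 0.1 0; 0 0 3 0.2 0; 0 0 3 0.2 0"}}

```text
time_s: 7.32
tool_pos: [0.5022, 0.0743, 0.0492]
ee_rot: [-0.022, 0.709, -0.016, -0.705]
ft_force: [0.2, 14.1, 5.2]
grip_width: -0.0002
```

```bash
python3 st.py;python3 look.py 7 wrist
```

```text
t 7.32 box xy mm [-88.6 -41.3] z 49.2 F [ 0.2 14.1  5.2] j7 -2.2161907121020556 4.029390478988319 [[0.006, -0.053, -0.999], [0.009, -0.999, 0.053], [-1.0, -0.009, -0.005]]
```

View pics/wrist7.png

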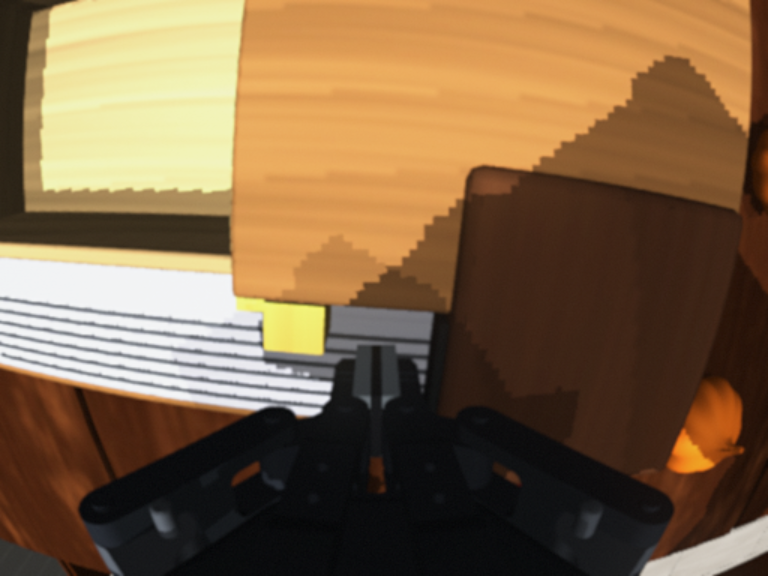

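Hard stop: the TCP stayed at y≈−41 (expected about −42) while the force rose to 14 N. I'll back off slightly, then lift straight up.

Call:
{"api": "send_rows", "payload": {"motion": "0 0 -3 -0.2 0; 0 0 -6 -0.4 0; 0 -6 -6 -0.4 0; 0 -14 -6 -0.4 0; 0 -30 -6 -0.4 0; 0 -60 -6 -0.4 0; 0 -95 -6 -0.4 0; 0 -130 -6 -0.4 0; 0 -150 -6 -0.4 0; 0 -150 -6 -0.4 0; 0 -150 -6 -0.4 0"}}

```text
time_s: 8.28
tool_pos: [0.5013, 0.0723, 0.199]
ee_rot: [-0.02, 0.708, -0.021, -0.706]
ft_force: [0.1, -0.4, -0.4]
grip_width: -0.0
```

```bash
python3 st.py
python3 - <<'E'
from h import *
for n in("wrist","scene"):
    im=bot.get_image(n)[:,:,::-1].copy();cv2.imwrite(f"pics/{n}8.png",cv2.resize(im,None,fx=1.5,fy=1.5))
    cv2.imwrite(f"pics/{n}8ov.png",ov(n,im,POSE,lid=153))
    if n=="scene": cv2.imwrite("pics/scene8c.png",cv2.resize(im[170:290,100:270],None,fx=4.5,fy=4.5,interpolation=cv2.INTER_CUBIC))
E
```

```text
t 8.28 box xy mm [-89.3 -43.3] z 199.0 F [ 0.1 -0.4 -0.4] j7 -2.052512981901523 3.732983848431246 [[0.002, -0.059, -0.998], [-0.001, -0.998, 0.059], [-1.0, 0.001, -0.002]]
```

View pics/wrist8ov.png

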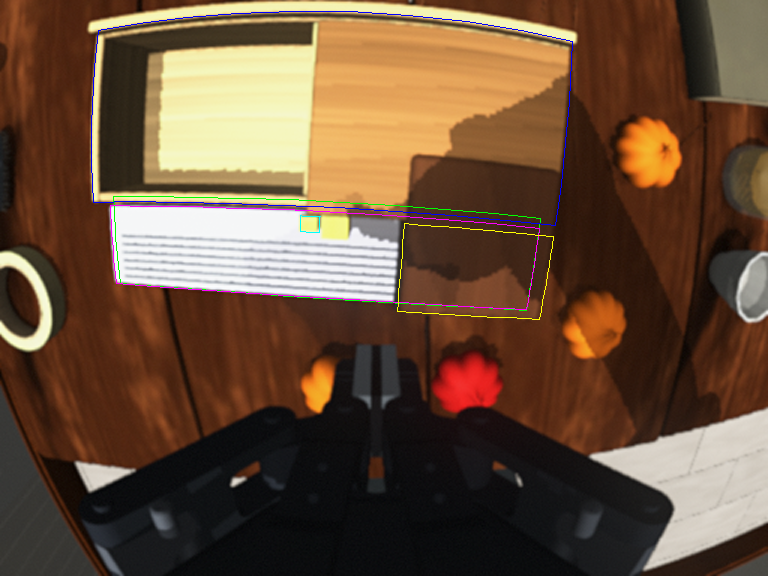

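View pics/scene8c.png

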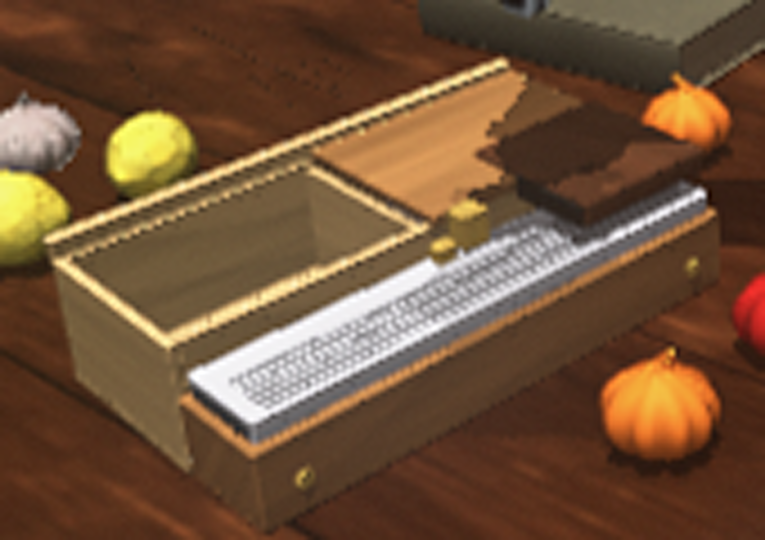

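The lid is flush at the right end and the tooth, at (310,224), stands behind the second lug. The bar sits at its original height, and the gripper is 140 mm clear with no force. Handing in.

```bash
python3 -c "
from workcell import bot
print(bot.close_job())"
```

```text
the job is handed in; nothing more can be done
None
```

The box is shut and, by the last pictures, locked: the lid is over the garlic bin and the tooth stands behind the second lug. I handed the job in at about 8.4 s of robot time, and it gives no verdict.

**What I did:** I pressed the bar down with the closed fingertips (about 7 N, roughly 11 mm). Holding it there, I pushed the lid right until it hit a hard stop, then backed off 6 mm and lifted clear.

**Last checks:**
- **Hard stop:** the tool stopped at box y ≈ −41 mm, against about −42 mm expected, while the push force rose to 14 N.
- **Bar:** it is back at its original height, judged by eye from the pictures rather than measured.
- **Gripper:** it was clear, with the tip at z = 199 mm and about 0 N on the wrist.
- **Surroundings:** I touched nothing around the box. The garlic is hidden under the lid now, so I could not check it directly.

**Where my checks disagreed:**
- My first fit of the box corners was off by up to 6 px. One cause was a wrong click on the bar's corner; the rear rail points did not match the given wall height either, so I dropped them. The wrist view then agreed to about 2 px.
- The lid block appeared about 5–7 mm further right than the nominal position before the push. I left room for that in the approach.
- Joint 7 came close to its limit, reaching −2.53 of −2.57, so I pushed with the tool turned about 4° from the box.

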